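# Click the spare battery pack into the counter charger

## Robot

A 6-joint arm with a two-finger parallel gripper is mounted at the origin on the work surface. World frame = base frame: x ahead of the robot, y to its left, z up, the work surface at z = 0. Lengths are in m, angles in rad, forces in N, time in s.
With the tool pointing down it reaches from about 0.35 to 0.925 m from the base axis. Payload 6.4 kg.
Tool frame: the origin (TCP) lies at the very end of the fingers, on their centre line; the grasp point (between the pads) lies 19 mm behind it (bot.tcp_to_grasp is the distance from the TCP to the grasp point, in m); z points along the fingers, y is the line along which they close (so a half turn about z gives the same grasp; the last joint's range is limited). The gripper opens to 94 mm and grips with 3 to 60 N. Pads are 16 mm wide; open, the fingers measure 119 mm over their backs; the gripper's body (75 mm by 177 mm) begins 78 mm behind the grasp point.
Start: joints at [1.144, 0.245, 1.558, -0, 1.339, -0.174], TCP at [0.163, 0.629, 0.205] pointing down, gripper open.
Joint ranges: [-3.13, 3.13], [-1.02, 2.26], [0.13, 2.54], [-0.95, 4.09], [0.21, 2.88], [-2.74, 2.74]. Speed limits (rad/s): [2.57, 2.57, 3.14, 3.14, 3.14, 3.14].

## Interface

Orientations are given as a unit quaternion [x, y, z, w].
In Python, from bench import observe, get_image, get_calibration, bot gives the robot as it stands.
- The arm moves only by the tool play_rows, never from a script. Its argument "series" is a list of rows, each an object of numbers: "x", "y", "z": the shift along the world's x, y, z in mm; "spin": the turn about the world's z in degrees; "jaw": the closure, from -1 (fully open) to 1 (shut). In form: [{"x": .., "y": .., "z": .., "spin": .., "jaw": ..}, ...]. A call has exactly 10 rows; each row shifts and turns the commanded pose from where the row before left it; what a row does not reach is not made up. A row lasts 1/8 s, in which the tool goes at most 62.5 mm and 10.7 degrees, less where a joint would pass 70% of its speed; a pose out of reach is approached as far as the arm can. A call is refused whole if a number of a shift passes 62.5 or a number of a turn 10.7, either way. A call with a gripper value outside its range is refused whole. The fingers move at their own pace and stop on an object; "newtons" is the grip in N (left out, the last holds). Time passes only in rows, so rows that do not move let the fingers close, or fill a call up. It gives the time, the measured TCP pose, the force, the opening and the grip force at its end, in the units of the state.
- observe(): the state, without advancing time (a new reading comes with each control period).
- get_image(name): name is "scene" or "top" or "wrist"; returns (picture, depth): 480x640x3 uint8, red, green, blue; 480x640 float32, m along the optical axis (not along the pixel's ray), 0 where there is no reading.
- get_calibration(name): a dict with "fx", "fy", "cx", "cy" (pixels), "cam_to_world" (4x4, takes a point from camera to world coordinates). Camera axes: x right, y up, looking along -z (the intrinsics and any distortion apply to the point x, -y, -z); pixel columns grow to the right and rows downward; lengths in m; the calibration is good to about 2 mm. A picture is of the moment at which its call begins: read the wrist's pose just before it. get_calibration takes no time and is no camera call; for the wrist camera it gives the pose at the moment of the call.
- bot.finish_job(): hands the job in; it is judged then, once.
The state is a dict: "time_s": time; "qpos": joint angles; "qd": joint speeds; "tau": joint torques, N m; "tool_pos": TCP position; "eef_rot": TCP orientation; "force": force on the tool from outside, world axes, zero at the start; "wrist_torque": the same for the moment, N m; "gripper_width": finger opening in m; "gripper_force": force on a finger pad.
Only numpy, scipy, OpenCV 4.12 (cv2) and the standard library are available. Lean on these libraries where they do the work, as an engineer would, in place of code of your own. Each camera call takes 0.05 s, during which the arm holds its last target. There are 200 camera calls.

## Task

Put the spare battery pack on charge: pick it up off the sales counter by its grip, feel its foot into the well of the charger, and push it gently straight down past the sprung side ball until it clicks and sits fully home and upright. Never force it, let go of it when it is held, and leave the other things on the counter where they are.

Things in the scene. Friction and masses are not known exactly. Their poses are not given: they have to be found in the camera images.
- pack_grip (a point): Centre of the rubber grip on top of the spare battery pack, which stands upright on the counter; z up. The grip is 36 mm long (x), 18 mm wide (y), 40 mm high, from 50 to 90 mm above the pack's underside; this point is at 72 mm. Grip it across the 18 mm (fingers close along y); the body's shoulder lies 22 mm below this point. Pack mass 0.21 to 0.33 kg.
- pack_foot (a point): Centre of the pack's underside, 72 mm below pack_grip, same axes. The pack's body is a black block 60 mm long (x), 36 mm wide (y), 50 mm high. Both 60 mm long faces have the same level groove, 11 mm high and 5 mm deep, its middle 14 mm above the underside, so the pack fits either way round (half a turn about z).
- charger: Charger, fixed to the counter: black shell 150 mm (x) by 126 mm (y) by 38 mm high; origin at the centre of its underside, z up. In its opening stands a grey insert block, 96 x 72 mm, with the upright well for the pack's foot in its middle. Pressing the pack on the charger with over 35 N damages it. Home, the pack stands on the well's floor, its underside about 10 to 18 mm above the counter.
- well_nominal (a point): Where the middle of the well's mouth is meant to be: 46 mm above the charger's origin, same axes. The insert is fitted with play: square to the charger and rigid, but the well lies up to 4 mm off this point in x and likewise in y, and the insert's flat top 42 to 50 mm above the counter. This differs each time and is not measured: feel or look for it.
- well_floor (a point): Nominal middle of the well's floor, shifted in truth as the mouth is; a stiff sprung pad (8 N/mm, 3 mm). The well is 62 mm long (charger's x) and 38 mm wide (charger's y), 32 mm deep below the insert's top, with a 1 mm bevel round its mouth. The rim is 17 mm wide and can bear the pack's foot while searching. The pack's 60 mm goes along the charger's x.
- well_ball (a joint): Sprung 12 mm steel ball in the well's +y side wall, mid-length, 18 mm below the insert's top, showing 4.5 mm. Value (m): how far it is pushed in: 0 out, 0.0025 to 0.0035 behind the pack's flat, near 0 again once clicked in the groove. The foot meets it about 13 mm down; a push of 5 to 12 N takes the pack past (its weight does not); 19 mm further it meets the floor pad.
- tape_roll_mid (a point): Bystander: roll of pale tape lying flat, 80 mm across, 48 mm high; point at its middle, 24 mm up.
- tape_measure_mid (a point): Bystander: tape measure, 70 x 36 x 60 mm upright case; point at its middle, 30 mm up.
- stapler_mid (a point): Bystander: stapler 150 x 36 x 56 mm; point at its middle, 28 mm up.
- mug_mid (a point): Bystander: white mug 80 mm across, 90 mm high; point at its middle, 45 mm up.
- shingle_chip_mid (a point): Bystander: roofing-shingle sample chip 100 x 70 x 9 mm, lying flat; point at its middle, 4 mm up.
There are look-alikes about, which are no part of the job. What is shaped like the part that bears pack_grip but purple is not meant. What is shaped like the charger but turquoise is not meant.

How it is judged:
By the outcome, as a careful person would: the job done as asked, in the order asked, and still so for the second after the job is handed in, with the robot touching nothing.
It also fails if it takes over 64 s, if anything falls off the work surface, if the arm or the gripper's body presses on something with over 40 N, if the wrist force passes 120 N, or if a joint passes its speed limit or range.

## Working session

There is one attempt and no reset: what is moved stays moved. The work goes in short steps, Python scripts to look and compute and a tool call to move; the robot and the scene stay as the last step left them, time stands still between calls to the robot, and variables do not carry over. Pictures are saved under pics/ and viewed, at most 10 in all, crops included, and the job is handed in when it is done.

Besides the shell and the picture viewer there is one more tool, called by a JSON object that holds its "fn" and its "kwargs". play_rows: Moves the arm, as the interface text tells. Its arguments: {"type":"object","properties":{"series":{"type":"array"},"newtons":{"type":"number"}},"required":["series"]}

```bash
mkdir -p pics; cat > h.py <<'E'
from bench import observe, get_image, get_calibration, bot
import numpy as np, cv2
def snap(name,tag):
    c=get_calibration(name); im,d=get_image(name)
    cv2.imwrite(f'pics/{tag}.png',im[:,:,::-1]); np.savez(f'pics/{tag}.npz',im=im,d=d,T=c['cam_to_world'],k=[c['fx'],c['fy'],c['cx'],c['cy']])
def cloud(tag):
    z=np.load(f'pics/{tag}.npz'); d=z['d']; fx,fy,cx,cy=z['k']; v,u=np.mgrid[:480,:640]
    P=np.stack([(u-cx)/fx*d,-(v-cy)/fy*d,-d],-1)@z['T'][:3,:3].T+z['T'][:3,3]
    P[d==0]=np.nan
    return z['im'],P
E
python3 - <<'E'
from h import *
print(get_calibration('top').keys())
snap('top','top0'); snap('scene','scene0')
s=observe(); print({k:np.round(v,3) for k,v in s.items()})
E
```

```text
dict_keys(['fx', 'fy', 'cx', 'cy', 'cam_to_world'])
{'time_s': np.float64(0.1), 'qpos': array([ 1.144,  0.246,  1.559, -0.   ,  1.339, -0.174]), 'qd': array([-0.   , -0.002, -0.004, -0.001, -0.002, -0.001]), 'tau': array([-1.0000e-03, -4.1692e+01, -3.1553e+01,  6.9000e-02,  3.1000e-02,
       -0.0000e+00]), 'tool_pos': array([0.162, 0.629, 0.204]), 'eef_rot': array([ 0.126,  0.992, -0.001, -0.   ]), 'force': array([-0.997,  0.013,  0.144]), 'wrist_torque': array([-0.069,  0.018, -0.006]), 'gripper_force': np.float64(0.0), 'gripper_width': np.float64(0.094)}
```

View pics/top0.png

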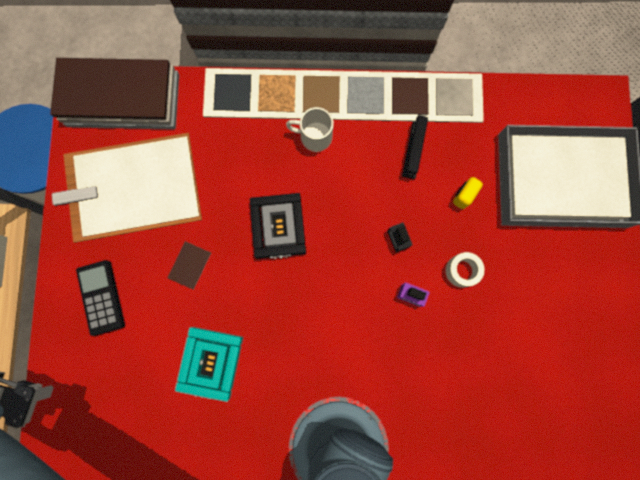

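View pics/scene0.png

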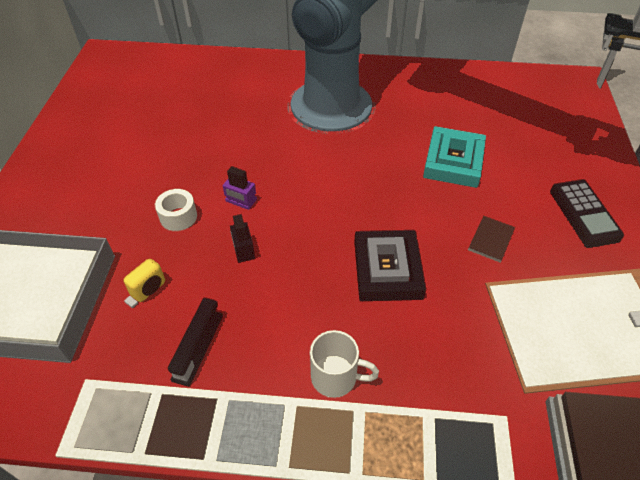

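The top view shows these candidates:
- **Pack:** black (400,238) or purple (413,295).
- **Charger:** black with grey insert (278,227) or turquoise (209,364).

I choose the black pack and the black charger. Next I'll check both in a crop and measure them.

```bash
python3 - <<'E'
from h import *
im,P=cloud('top0')
a=cv2.resize(im[205:275,365:450],None,fx=5,fy=5,interpolation=cv2.INTER_CUBIC)
b=cv2.resize(im[185:265,240:315],None,fx=4.4,fy=4.4,interpolation=cv2.INTER_CUBIC)
o=np.zeros((352,760,3),np.uint8);o[:350,:425]=a;o[:b.shape[0],425:425+b.shape[1]]=b
cv2.imwrite('pics/crop0.png',o[:,:,::-1])
def rect(Q):
    r=cv2.minAreaRect((Q[:,:2]*1000).astype(np.float32)); return [np.round(x,1) for x in r]
def reg(v0,v1,u0,u1): 
    p=P[v0:v1,u0:u1].reshape(-1,3); return p[~np.isnan(p[:,0])]
q=reg(215,262,380,420)
print('table z',np.median(reg(300,330,300,350)[:,2]))
g=q[q[:,2]>.075]; print('grip',len(g),g[:,2].max(),rect(g),g.mean(0))
bd=q[(q[:,2]>.03)]; print('body',len(bd),rect(bd))
q=reg(185,265,240,315)
print('charger',rect(q[q[:,2]>.025]))
ins=q[q[:,2]>.0405]; print('ins',len(ins),rect(ins),np.percentile(ins[:,2],[5,50,95]))
print(np.histogram(q[:,2],bins=np.arange(0,.06,.003)))
from scipy.spatial.transform import Rotation as R
print(R.from_quat(observe()['eef_rot']).as_matrix().round(3))
E
```

```text
table z -0.00021755146097213185
grip 143 0.09349703847367974 [array([ 498.3, -140.3]), array([36. , 18.5]), np.float64(21.4)] [ 0.49777118 -0.13960374  0.0887663 ]
body 431 [array([ 498.1, -139.6]), array([60. , 37.7]), np.float64(21.7)]
charger [array([522.3, 157.5]), array([153.8, 126.2]), np.float64(6.9)]
ins 917 [array([522.5, 156. ]), array([143.4, 121.6]), np.float64(7.1)] [0.04085257 0.04425577 0.04824989]
(array([1101,  271,   52,  130,  173,   68,   33,   34,   51,   59,   72,
        449,  839,  449,  385,  298,   54,    1,    0]), array([0.   , 0.003, 0.006, 0.009, 0.012, 0.015, 0.018, 0.021, 0.024,
       0.027, 0.03 , 0.033, 0.036, 0.039, 0.042, 0.045, 0.048, 0.051,
       0.054, 0.057]))
[[-0.968  0.25  -0.001]
 [ 0.25   0.968 -0.002]
 [ 0.    -0.002 -1.   ]]
```

View pics/crop0.png

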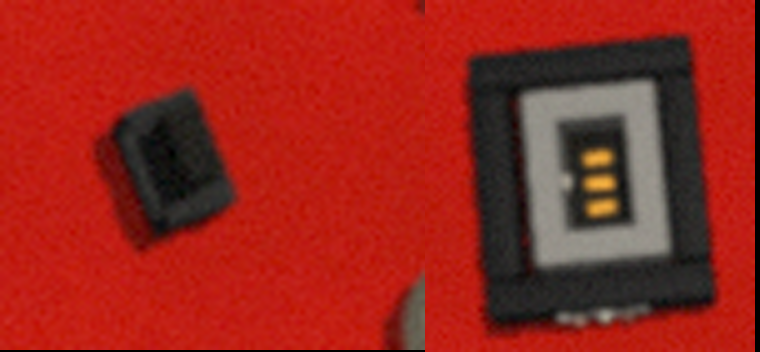

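The crop shows the black pack, with its body at crop (175,165), and the black charger with its grey insert. The sprung ball glints on the insert's left (+y) side at crop (568,182), so the charger's yaw is about +7°. The pack's yaw is about 21.6° at (498,-140). I'll stop over the charger first for a look with the wrist camera.

{"fn": "play_rows", "kwargs": {"series": [{"x": 36, "y": -47, "z": 0, "spin": 2.1, "jaw": -1}, {"x": 36, "y": -47, "z": 0, "spin": 2.1, "jaw": -1}, {"x": 36, "y": -47, "z": 0, "spin": 2.1, "jaw": -1}, {"x": 36, "y": -47, "z": 0, "spin": 2.1, "jaw": -1}, {"x": 36, "y": -47, "z": 0, "spin": 2.1, "jaw": -1}, {"x": 36, "y": -47, "z": 0, "spin": 2.1, "jaw": -1}, {"x": 36, "y": -47, "z": 0, "spin": 2.1, "jaw": -1}, {"x": 36, "y": -47, "z": 0, "spin": 2.1, "jaw": -1}, {"x": 36, "y": -47, "z": 0, "spin": 2.1, "jaw": -1}, {"x": 36, "y": -47, "z": 0, "spin": 2.1, "jaw": -1}]}}

```text
time_s: 1.35
tool_pos: [0.5233, 0.1576, 0.2052]
eef_rot: [-0.057, 0.998, 0.0, -0.0]
force: [0.6, 0.0, 0.8]
gripper_width: 0.0939
gripper_force: 0.0
```

```bash
python3 - <<'E'
from h import *
s=observe(); print(s['tool_pos'],s['qpos'].round(3) if hasattr(s['qpos'],'round') else s['qpos'],s['qd'])
snap('wrist','w1')
print(get_calibration('wrist')['cam_to_world'])
E
```

```text
[0.52326544 0.15760928 0.20520213] [ 0.085  0.003  1.824  0.     1.315 -1.601] [-0.77812815  0.36036382 -0.35729504  0.00148613 -0.00664282 -1.06624092]
[[-0.11107182 -0.95356928 -0.27994407  0.44574068]
 [ 0.99380225 -0.10784526 -0.02695356  0.14446563]
 [-0.00448856 -0.28120283  0.95963786  0.38472365]
 [ 0.          0.          0.          1.        ]]
```

View pics/w1.png

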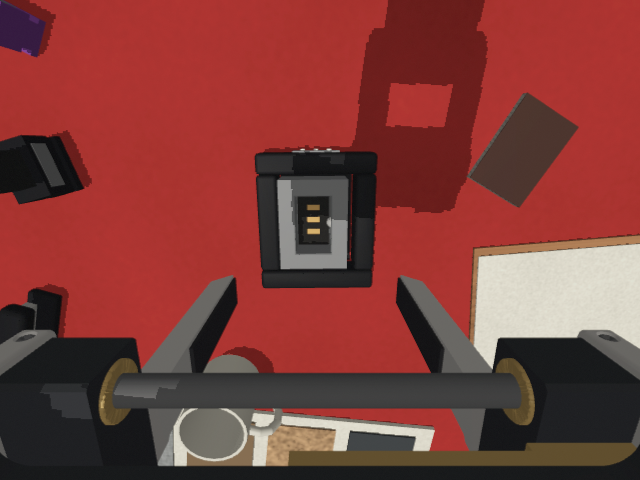

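The wrist view shows the charger at (317,220). Its grey insert spans about (278–350, 177–270), and the well is dark inside it with the contacts showing. The arm was still settling, so I'll take another picture and an enlarged crop.

```bash
python3 - <<'E'
from h import *
snap('wrist','w2'); snap('wrist','w3')
s=observe(); print(s['tool_pos'],s['qd'])
im,P=cloud('w3')
c=cv2.resize(im[140:300,240:400],None,fx=3.7,fy=3.7,interpolation=cv2.INTER_CUBIC)
cv2.imwrite('pics/w3c.png',c[:,:,::-1])
q=P[170:290,250:390].reshape(-1,3); q=q[~np.isnan(q[:,0])]
print(np.histogram(q[:,2],bins=np.arange(0,.06,.002)))
E
```

```text
[0.52335966 0.15739838 0.20494858] [ 0.05897    -0.02078712  0.02613512  0.01063101  0.00748151  0.01412972]
(array([1750,  326,   76,   30,   99,  240, 1248,  184,   51,   54,   47,
         70,   64,   59,   80,  100,  245,  568, 3242, 2410,   63,  418,
       3349,  309,    0,    0,    0,    0,    0]), array([0.   , 0.002, 0.004, 0.006, 0.008, 0.01 , 0.012, 0.014, 0.016,
       0.018, 0.02 , 0.022, 0.024, 0.026, 0.028, 0.03 , 0.032, 0.034,
       0.036, 0.038, 0.04 , 0.042, 0.044, 0.046, 0.048, 0.05 , 0.052,
       0.054, 0.056, 0.058]))
```

View pics/w3c.png

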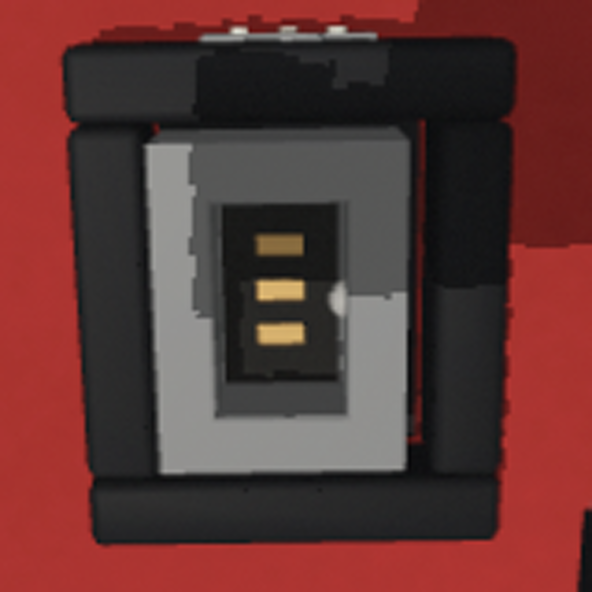

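The well is clear in the crop: its mouth runs about (217–348, 203–415), and the ball is at (338,298) on +y. The depth is clean, so I'll fit the insert top and the pack by their depth outlines.

```bash
python3 - <<'E'
from h import *
for t in ('w2','w3'):
    im,P=cloud(t); v,u=np.mgrid[:480,:640]
    roi=(v>140)&(v<300)&(u>240)&(u<400)
    m=(roi&(P[...,2]>.0425)&(P[...,2]<.049)).astype(np.uint8)
    n,L,st,_=cv2.connectedComponentsWithStats(m); k=1+st[1:,4].argmax(); M=(L==k)
    Q=P[M]; zt=np.median(Q[:,2]); r=cv2.minAreaRect((Q[:,:2]*1000).astype(np.float32)); print(t,'ins top',zt,r)
    # rays to plane zt for hole contour
    z=np.load(f'pics/{t}.npz'); fx,fy,cx,cy=z['k'];T=z['T']
    cs,h=cv2.findContours(M.astype(np.uint8),cv2.RETR_CCOMP,cv2.CHAIN_APPROX_NONE)
    for c,hh in zip(cs,h[0]):
        if len(c)<60: continue
        c=c[:,0].astype(float); d=np.stack([(c[:,0]-cx)/fx,-(c[:,1]-cy)/fy,-np.ones(len(c))],-1)@T[:3,:3].T
        X=T[:3,3]+d*((zt-T[2,3])/d[:,2])[:,None]
        print(' hole' if hh[3]>=0 else ' outer',cv2.minAreaRect((X[:,:2]*1000).astype(np.float32)))
    m2=roi&(P[...,2]>.03)&(P[...,2]<.0415)
    print(' shell',cv2.minAreaRect((P[m2][:,:2]*1000).astype(np.float32)))
E
```

```text
w2 ins top 0.04490597223678078 ((523.9036254882812, 154.19024658203125), (96.73347473144531, 72.0748062133789), 7.039714336395264)
 outer ((523.5255126953125, 154.0726318359375), (95.99425506591797, 72.11247253417969), 6.858505725860596)
 hole ((523.3986206054688, 153.7486572265625), (63.62438201904297, 39.207218170166016), 7.3829240798950195)
 shell ((523.37646484375, 157.59463500976562), (149.20350646972656, 126.49979400634766), 7.05573844909668)
w3 ins top 0.04491309446820291 ((523.8168334960938, 154.14297485351562), (96.53089141845703, 72.1544418334961), 7.063688278198242)
 outer ((523.5135498046875, 154.10763549804688), (96.24539184570312, 71.97477722167969), 6.9876837730407715)
 hole ((523.175048828125, 154.1942901611328), (62.458160400390625, 40.29249572753906), 6.240871906280518)
 shell ((523.6421508789062, 157.7264404296875), (149.7687225341797, 126.40912628173828), 7.06200647354126)
```

{"fn": "play_rows", "kwargs": {"series": [{"x": -2.5, "y": -29.7, "z": 0, "spin": 1.5, "jaw": -1}, {"x": -2.5, "y": -29.7, "z": 0, "spin": 1.5, "jaw": -1}, {"x": -2.5, "y": -29.7, "z": 0, "spin": 1.5, "jaw": -1}, {"x": -2.5, "y": -29.7, "z": 0, "spin": 1.5, "jaw": -1}, {"x": -2.5, "y": -29.7, "z": 0, "spin": 1.5, "jaw": -1}, {"x": -2.5, "y": -29.7, "z": 0, "spin": 1.5, "jaw": -1}, {"x": -2.5, "y": -29.7, "z": 0, "spin": 1.5, "jaw": -1}, {"x": -2.5, "y": -29.7, "z": 0, "spin": 1.5, "jaw": -1}, {"x": -2.5, "y": -29.7, "z": 0, "spin": 1.5, "jaw": -1}, {"x": -2.5, "y": -29.7, "z": 0, "spin": 1.5, "jaw": -1}]}}

```text
time_s: 2.75
tool_pos: [0.4972, -0.1368, 0.2051]
eef_rot: [-0.188, 0.982, 0.0, -0.0]
force: [0.3, -0.3, -0.1]
gripper_width: 0.0943
gripper_force: 0.0
```

```bash
python3 - <<'E'
from h import *
from scipy.spatial.transform import Rotation as R
snap('wrist','p0');snap('wrist','p1'); snap('wrist','p2')
s=observe(); m=R.from_quat(s['eef_rot']).as_matrix(); print(s['tool_pos'],np.degrees(np.arctan2(m[1,1],m[0,1])),s['qpos'],s['force'])
for t in ('p1','p2'):
    im,P=cloud(t)
    near=np.hypot(P[...,0]-.498,P[...,1]+.14)<.06
    for lo,hi in((.086,.094),(.047,.054)):
        Q=P[near&(P[...,2]>lo)&(P[...,2]<hi)]; print(t,lo,len(Q),np.median(Q[:,2]),cv2.minAreaRect((Q[:,:2]*1000).astype(np.float32)))
E
```

```text
[ 0.49727456 -0.13691069  0.20513335] 111.45793985857836 [-4.89045899e-01 -7.23552789e-02  1.89720912e+00  5.50811247e-04
  1.31763929e+00 -2.43449222e+00] [ 0.31294368 -0.10248799 -0.06303463]
p1 0.086 737 0.09003812737082129 ((499.44940185546875, -140.63125610351562), (35.93516540527344, 17.54883575439453), 21.904386520385742)
p1 0.047 1128 0.0500797102145179 ((499.71221923828125, -140.31393432617188), (60.33597946166992, 35.97488784790039), 21.845230102539062)
p2 0.086 730 0.09004321373584392 ((499.8158264160156, -140.4877471923828), (36.3431396484375, 17.400806427001953), 22.222402572631836)
p2 0.047 1122 0.05011555943701165 ((499.8554382324219, -140.6197967529297), (60.49520492553711, 35.375), 22.0820369720459)
```

The fits agree well. The well mouth is at (523.7,154.1) mm, top 44.9 mm, yaw 7.0°. The pack is at (499.7,-140.5), yaw 22°. Now I'll descend on the grip.

{"fn": "play_rows", "kwargs": {"series": [{"x": 2.4, "y": -3.6, "z": -15, "spin": 0.5, "jaw": -1}, {"x": 0, "y": 0, "z": -20, "spin": 0, "jaw": -1}, {"x": 0, "y": 0, "z": -20, "spin": 0, "jaw": -1}, {"x": 0, "y": 0, "z": -20, "spin": 0, "jaw": -1}, {"x": 0, "y": 0, "z": -20, "spin": 0, "jaw": -1}, {"x": 0, "y": 0, "z": -20, "spin": 0, "jaw": -1}, {"x": 0, "y": 0, "z": -15, "spin": 0, "jaw": -1}, {"x": 0, "y": 0, "z": -10, "spin": 0, "jaw": -1}, {"x": 0, "y": 0, "z": -10, "spin": 0, "jaw": -1}, {"x": 0, "y": 0, "z": 0, "spin": 0, "jaw": -1}]}}

```text
time_s: 4.15
tool_pos: [0.4996, -0.141, 0.0548]
eef_rot: [-0.191, 0.982, 0.0, -0.0]
force: [-0.1, 0.2, 0.7]
gripper_width: 0.0938
gripper_force: 0.0
```

{"fn": "play_rows", "kwargs": {"newtons": 35, "series": [{"x": 0, "y": 0, "z": 0, "spin": 0, "jaw": 0.3}, {"x": 0, "y": 0, "z": 0, "spin": 0, "jaw": 0.5}, {"x": 0, "y": 0, "z": 0, "spin": 0, "jaw": 0.6}, {"x": 0, "y": 0, "z": 0, "spin": 0, "jaw": 1}, {"x": 0, "y": 0, "z": 0, "spin": 0, "jaw": 1}, {"x": 0, "y": 0, "z": 0, "spin": 0, "jaw": 1}, {"x": 0, "y": 0, "z": 0, "spin": 0, "jaw": 1}, {"x": 0, "y": 0, "z": 0, "spin": 0, "jaw": 1}, {"x": 0, "y": 0, "z": 0, "spin": 0, "jaw": 1}, {"x": 0, "y": 0, "z": 0, "spin": 0, "jaw": 1}]}}

```text
time_s: 5.4
tool_pos: [0.4999, -0.1412, 0.0553]
eef_rot: [-0.191, 0.982, 0.0, -0.0]
force: [-1.0, -0.3, -1.2]
gripper_width: 0.0178
gripper_force: 35.0
```

Gripped at 17.8 mm. Next: lift straight up and carry it over.

{"fn": "play_rows", "kwargs": {"series": [{"x": 0, "y": 0, "z": 5, "spin": 0, "jaw": 1}, {"x": 0, "y": 0, "z": 10, "spin": 0, "jaw": 1}, {"x": 0, "y": 0, "z": 15, "spin": 0, "jaw": 1}, {"x": 0, "y": 0, "z": 15, "spin": 0, "jaw": 1}, {"x": 0, "y": 0, "z": 15, "spin": 0, "jaw": 1}, {"x": 0, "y": 0, "z": 10, "spin": 0, "jaw": 1}, {"x": 0, "y": 0, "z": 10, "spin": 0, "jaw": 1}, {"x": 0, "y": 5, "z": 0, "spin": -1, "jaw": 1}, {"x": 0, "y": 10, "z": 0, "spin": -1, "jaw": 1}, {"x": 0, "y": 15, "z": 0, "spin": -1, "jaw": 1}]}}

```text
time_s: 6.65
tool_pos: [0.4994, -0.1103, 0.1347]
eef_rot: [-0.164, 0.986, 0.001, -0.001]
force: [-0.8, 0.3, -1.8]
gripper_width: 0.0174
gripper_force: 35.0
```

{"fn": "play_rows", "kwargs": {"series": [{"x": 3, "y": 30, "z": 0, "spin": -1.5, "jaw": 1}, {"x": 3, "y": 35, "z": 0, "spin": -1.5, "jaw": 1}, {"x": 3, "y": 35, "z": 0, "spin": -1.5, "jaw": 1}, {"x": 3, "y": 35, "z": 0, "spin": -1.5, "jaw": 1}, {"x": 3, "y": 35, "z": 0, "spin": -1.5, "jaw": 1}, {"x": 3, "y": 35, "z": 0, "spin": -1.5, "jaw": 1}, {"x": 3, "y": 30, "z": 0, "spin": -1.5, "jaw": 1}, {"x": 3, "y": 20, "z": 0, "spin": -1.5, "jaw": 1}, {"x": 0, "y": 10, "z": 0, "spin": 0, "jaw": 1}, {"x": 0, "y": 0, "z": 0, "spin": 0, "jaw": 1}]}}

```text
time_s: 7.9
tool_pos: [0.5234, 0.1542, 0.1349]
eef_rot: [-0.062, 0.998, -0.0, -0.001]
force: [-0.3, 0.7, -2.5]
gripper_width: 0.0175
gripper_force: 35.0
```

```bash
cat > st.py <<'E'
from h import *
from scipy.spatial.transform import Rotation as R
s=observe(); m=R.from_quat(s['eef_rot']).as_matrix()
print('t',s['time_s'],'tcp',(s['tool_pos']*1000).round(2),'yaw-90',(np.degrees(np.arctan2(m[1,1],m[0,1]))-90).round(2),'F',s['force'].round(2),'M',s['wrist_torque'].round(3),'w',s['gripper_width'],'tilt',m[:,2].round(4),'qd',np.abs(s['qd']).max().round(4))
E
python3 st.py; python3 - <<'E'
from h import *
snap('wrist','c0');snap('wrist','c1')
E
python3 st.py
```

```text
t 7.9 tcp [523.37 154.18 134.94] yaw-90 7.09 F [-0.27  0.68 -2.47] M [ 0.006  0.004 -0.014] w 0.017534771939534635 tilt [-1.1e-03 -3.0e-04 -1.0e+00] qd 0.0231
t 8.0 tcp [523.69 153.33 135.18] yaw-90 7.01 F [-1.57 -0.06 -1.39] M [0.026 0.019 0.027] w 0.017599446069454662 tilt [-6.e-04 -3.e-04 -1.e+00] qd 0.008
```

View pics/c1.png

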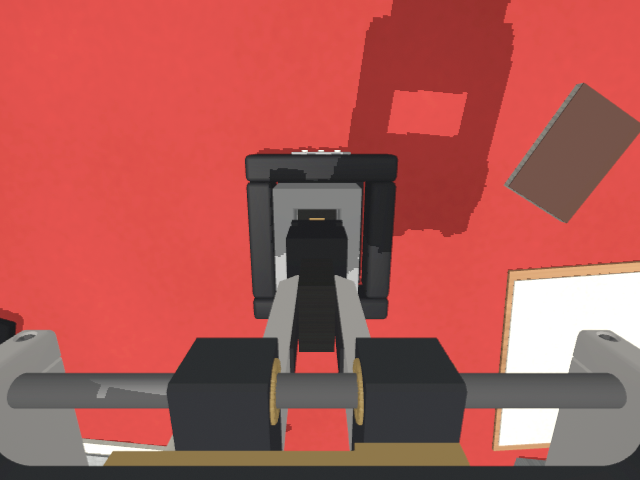

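The pack hangs upright over the charger, with its body at (317,255) and the well partly visible behind it at (317,215). I'll measure pack and insert in this same frame.

```bash
python3 - <<'E'
from h import *
a=np.radians(7.0); Rm=np.array([[np.cos(a),np.sin(a)],[-np.sin(a),np.cos(a)]])
W=np.array([523.7,154.1])
for t in('c0','c1'):
    im,P=cloud(t); v,u=np.mgrid[:480,:640]
    Q=np.concatenate([((P[...,:2]*1000-W)@Rm.T),P[...,2:]*1000],-1)
    roi=(v>140)&(v<330)&(u>240)&(u<400)
    # insert top
    m=roi&(Q[...,2]>43)&(Q[...,2]<47)&(np.abs(Q[...,0])<52)&(np.abs(Q[...,1])<40)
    A=Q[m]; print(t,'ins',np.percentile(A,[.5,50,99.5],axis=0).round(1).tolist())
    # pack front face
    b=roi&(Q[...,2]>88)&(Q[...,2]<127)&(np.abs(Q[...,0])<45)&(np.abs(Q[...,1])<25)
    B=Q[b&(Q[...,0]<-25)]; print('face',len(B),np.percentile(B,[1,50,99],axis=0).round(1).tolist(),'zslope',np.polyfit(B[:,2],B[:,0],1).round(3),'yslope',np.polyfit(B[:,1],B[:,0],1).round(3))
    s=roi&(Q[...,2]>127)&(Q[...,2]<135)&(np.abs(Q[...,0])<45)&(np.abs(Q[...,1])<25)
    S=Q[s]; print('shoulder',len(S),np.percentile(S,[1,50,99],axis=0).round(1).tolist())
E
```

```text
c0 ins [[-47.6, -35.8, 43.2], [-29.3, -1.0, 45.0], [35.7, 35.9, 46.6]]
face 832 [[-30.3, -17.3, 88.2], [-29.9, 0.6, 110.5], [-27.9, 18.1, 126.7]] zslope [-6.0000e-03 -2.9218e+01] yslope [-2.0000e-03 -2.9865e+01]
shoulder 1886 [[-30.0, -17.3, 127.5], [-21.4, 0.4, 129.8], [-6.4, 18.1, 134.1]]
c1 ins [[-47.9, -35.8, 43.2], [-29.7, 1.0, 44.9], [35.7, 35.9, 46.6]]
face 827 [[-30.2, -17.7, 88.2], [-29.8, -0.5, 110.5], [-27.9, 17.6, 126.5]] zslope [-6.000e-03 -2.915e+01] yslope [-2.0000e-03 -2.9768e+01]
shoulder 1896 [[-29.9, -17.9, 127.7], [-21.2, 0.1, 129.9], [-6.3, 17.5, 134.0]]
```

Pack and well are aligned to within about 0.2 mm. I'll descend, slowing down at the mouth.

{"fn": "play_rows", "kwargs": {"series": [{"x": 0, "y": 0, "z": -7, "spin": 0, "jaw": 1}, {"x": 0, "y": 0, "z": -8, "spin": 0, "jaw": 1}, {"x": 0, "y": 0, "z": -7, "spin": 0, "jaw": 1}, {"x": 0, "y": 0, "z": -5, "spin": 0, "jaw": 1}, {"x": 0, "y": 0, "z": -3, "spin": 0, "jaw": 1}, {"x": 0, "y": 0, "z": -2, "spin": 0, "jaw": 1}, {"x": 0, "y": 0, "z": -1, "spin": 0, "jaw": 1}, {"x": 0, "y": 0, "z": -1, "spin": 0, "jaw": 1}, {"x": 0, "y": 0, "z": -1, "spin": 0, "jaw": 1}, {"x": 0, "y": 0, "z": -1, "spin": 0, "jaw": 1}]}}

```text
time_s: 9.25
tool_pos: [0.524, 0.1538, 0.0995]
eef_rot: [-0.061, 0.998, 0.0, 0.0]
force: [-0.3, -0.2, -1.9]
gripper_width: 0.0175
gripper_force: 35.0
```

```bash
python3 st.py
```

```text
t 9.25 tcp [524.03 153.77  99.47] yaw-90 7.01 F [-0.35 -0.2  -1.93] M [ 0.064 -0.041 -0.008] w 0.017466035578645393 tilt [ 2.e-04  0.e+00 -1.e+00] qd 0.0153
```

{"fn": "play_rows", "kwargs": {"series": [{"x": 0, "y": 0, "z": -0.5, "spin": 0, "jaw": 1}, {"x": 0, "y": 0, "z": -0.5, "spin": 0, "jaw": 1}, {"x": 0, "y": 0, "z": -0.5, "spin": 0, "jaw": 1}, {"x": 0, "y": 0, "z": -0.5, "spin": 0, "jaw": 1}, {"x": 0, "y": 0, "z": 0, "spin": 0, "jaw": 1}, {"x": 0, "y": 0, "z": 0, "spin": 0, "jaw": 1}, {"x": 0, "y": 0, "z": 0, "spin": 0, "jaw": 1}, {"x": 0, "y": 0, "z": 0, "spin": 0, "jaw": 1}, {"x": 0, "y": 0, "z": 0, "spin": 0, "jaw": 1}, {"x": 0, "y": 0, "z": 0, "spin": 0, "jaw": 1}]}}

```text
time_s: 10.5
tool_pos: [0.524, 0.1537, 0.0975]
eef_rot: [-0.061, 0.998, 0.0, 0.0]
force: [0.7, -0.4, -3.2]
gripper_width: 0.0175
gripper_force: 35.0
```

```bash
python3 st.py
```

```text
t 10.5 tcp [523.98 153.73  97.46] yaw-90 7.01 F [ 0.73 -0.42 -3.18] M [ 0.041 -0.024 -0.082] w 0.01753502746884774 tilt [ 0.  0. -1.] qd 0.0016
```

The foot is inside the mouth with no contact load. Continue to just above the ball.

{"fn": "play_rows", "kwargs": {"series": [{"x": 0, "y": 0, "z": -1, "spin": 0, "jaw": 1}, {"x": 0, "y": 0, "z": -1, "spin": 0, "jaw": 1}, {"x": 0, "y": 0, "z": -1, "spin": 0, "jaw": 1}, {"x": 0, "y": 0, "z": -1, "spin": 0, "jaw": 1}, {"x": 0, "y": 0, "z": -1, "spin": 0, "jaw": 1}, {"x": 0, "y": 0, "z": -1, "spin": 0, "jaw": 1}, {"x": 0, "y": 0, "z": -1, "spin": 0, "jaw": 1}, {"x": 0, "y": 0, "z": -1, "spin": 0, "jaw": 1}, {"x": 0, "y": 0, "z": -1, "spin": 0, "jaw": 1}, {"x": 0, "y": 0, "z": 0, "spin": 0, "jaw": 1}]}}

```text
time_s: 11.75
tool_pos: [0.5239, 0.1538, 0.0883]
eef_rot: [-0.061, 0.998, 0.0, -0.0]
force: [-0.4, -0.6, -2.4]
gripper_width: 0.0172
gripper_force: 35.0
```

```bash
python3 st.py
```

```text
t 11.75 tcp [523.9  153.76  88.35] yaw-90 7.01 F [-0.38 -0.63 -2.44] M [ 0.048 -0.043  0.047] w 0.0171805217117327 tilt [-2.e-04 -0.e+00 -1.e+00] qd 0.0012
```

{"fn": "play_rows", "kwargs": {"series": [{"x": 0, "y": 0, "z": -0.5, "spin": 0, "jaw": 1}, {"x": 0, "y": 0, "z": -0.5, "spin": 0, "jaw": 1}, {"x": 0, "y": 0, "z": -0.5, "spin": 0, "jaw": 1}, {"x": 0, "y": 0, "z": -0.5, "spin": 0, "jaw": 1}, {"x": 0, "y": 0, "z": -0.5, "spin": 0, "jaw": 1}, {"x": 0, "y": 0, "z": -0.5, "spin": 0, "jaw": 1}, {"x": 0, "y": 0, "z": -0.5, "spin": 0, "jaw": 1}, {"x": 0, "y": 0, "z": -0.5, "spin": 0, "jaw": 1}, {"x": 0, "y": 0, "z": 0, "spin": 0, "jaw": 1}, {"x": 0, "y": 0, "z": 0, "spin": 0, "jaw": 1}]}}

```text
time_s: 13.0
tool_pos: [0.5245, 0.1534, 0.0848]
eef_rot: [-0.061, 0.998, -0.0, 0.001]
force: [-0.3, -3.1, 1.4]
gripper_width: 0.018
gripper_force: 35.0
```

```bash
python3 st.py
```

```text
t 13.0 tcp [524.49 153.45  84.83] yaw-90 7.02 F [-0.29 -3.13  1.36] M [-0.866 -0.146 -0.014] w 0.0179709863291028 tilt [ 1.2e-03 -6.0e-04 -1.0e+00] qd 0.0016
```

The ball is in contact: about 4 N up and 3 N sideways. Continue gently.

{"fn": "play_rows", "kwargs": {"series": [{"x": 0, "y": 0, "z": -0.5, "spin": 0, "jaw": 1}, {"x": 0, "y": 0, "z": -0.5, "spin": 0, "jaw": 1}, {"x": 0, "y": 0, "z": -0.5, "spin": 0, "jaw": 1}, {"x": 0, "y": 0, "z": -0.5, "spin": 0, "jaw": 1}, {"x": 0, "y": 0, "z": -0.5, "spin": 0, "jaw": 1}, {"x": 0, "y": 0, "z": -0.5, "spin": 0, "jaw": 1}, {"x": 0, "y": 0, "z": -0.5, "spin": 0, "jaw": 1}, {"x": 0, "y": 0, "z": -0.5, "spin": 0, "jaw": 1}, {"x": 0, "y": 0, "z": 0, "spin": 0, "jaw": 1}, {"x": 0, "y": 0, "z": 0, "spin": 0, "jaw": 1}]}}

```text
time_s: 14.25
tool_pos: [0.5233, 0.1531, 0.0793]
eef_rot: [-0.061, 0.998, -0.001, -0.001]
force: [1.2, -5.6, -0.9]
gripper_width: 0.0177
gripper_force: 35.0
```

```bash
python3 st.py
```

```text
t 14.25 tcp [523.33 153.15  79.35] yaw-90 7.03 F [ 1.25 -5.64 -0.89] M [-1.313 -0.34  -0.007] w 0.017681567349515516 tilt [-0.0013 -0.0014 -1.    ] qd 0.0017
```

The pack is past the ball's shoulder and sliding on the flat. Continue toward the floor.

{"fn": "play_rows", "kwargs": {"series": [{"x": 0, "y": 0, "z": -1, "spin": 0, "jaw": 1}, {"x": 0, "y": 0, "z": -1, "spin": 0, "jaw": 1}, {"x": 0, "y": 0, "z": -1, "spin": 0, "jaw": 1}, {"x": 0, "y": 0, "z": -1, "spin": 0, "jaw": 1}, {"x": 0, "y": 0, "z": -1, "spin": 0, "jaw": 1}, {"x": 0, "y": 0, "z": -1, "spin": 0, "jaw": 1}, {"x": 0, "y": 0, "z": -1, "spin": 0, "jaw": 1}, {"x": 0, "y": 0, "z": -0.5, "spin": 0, "jaw": 1}, {"x": 0, "y": 0, "z": 0, "spin": 0, "jaw": 1}, {"x": 0, "y": 0, "z": 0, "spin": 0, "jaw": 1}]}}

```text
time_s: 15.5
tool_pos: [0.5227, 0.1531, 0.071]
eef_rot: [-0.061, 0.998, -0.001, -0.001]
force: [1.8, -5.6, -5.1]
gripper_width: 0.0179
gripper_force: 35.0
```

```bash
python3 st.py
```

```text
t 15.5 tcp [522.7  153.07  71.04] yaw-90 7.03 F [ 1.78 -5.6  -5.05] M [-1.325 -0.479  0.047] w 0.017916860191488918 tilt [-0.0025 -0.0015 -1.    ] qd 0.0018
```

{"fn": "play_rows", "kwargs": {"series": [{"x": 0, "y": 0, "z": -0.5, "spin": 0, "jaw": 1}, {"x": 0, "y": 0, "z": -0.5, "spin": 0, "jaw": 1}, {"x": 0, "y": 0, "z": -0.5, "spin": 0, "jaw": 1}, {"x": 0, "y": 0, "z": -0.5, "spin": 0, "jaw": 1}, {"x": 0, "y": 0, "z": 0, "spin": 0, "jaw": 1}, {"x": 0, "y": 0, "z": 0, "spin": 0, "jaw": 1}, {"x": 0, "y": 0, "z": 0, "spin": 0, "jaw": 1}, {"x": 0, "y": 0, "z": 0, "spin": 0, "jaw": 1}, {"x": 0, "y": 0, "z": 0, "spin": 0, "jaw": 1}, {"x": 0, "y": 0, "z": 0, "spin": 0, "jaw": 1}]}}

```text
time_s: 16.75
tool_pos: [0.5232, 0.1536, 0.0704]
eef_rot: [-0.061, 0.998, -0.0, -0.001]
force: [-1.0, -5.4, -9.8]
gripper_width: 0.018
gripper_force: 35.0
```

```bash
python3 st.py
```

```text
t 16.75 tcp [523.16 153.62  70.41] yaw-90 7.03 F [-0.95 -5.37 -9.78] M [-1.355  0.098  0.078] w 0.017967861652419544 tilt [-1.9e-03 -4.0e-04 -1.0e+00] qd 0.004
```

The ball now pulls the pack down into the groove. About 2.5 mm remains to the pad.

{"fn": "play_rows", "kwargs": {"series": [{"x": 0, "y": 0, "z": -0.5, "spin": 0, "jaw": 1}, {"x": 0, "y": 0, "z": -0.5, "spin": 0, "jaw": 1}, {"x": 0, "y": 0, "z": -0.5, "spin": 0, "jaw": 1}, {"x": 0, "y": 0, "z": -0.5, "spin": 0, "jaw": 1}, {"x": 0, "y": 0, "z": 0, "spin": 0, "jaw": 1}, {"x": 0, "y": 0, "z": 0, "spin": 0, "jaw": 1}, {"x": 0, "y": 0, "z": 0, "spin": 0, "jaw": 1}, {"x": 0, "y": 0, "z": 0, "spin": 0, "jaw": 1}, {"x": 0, "y": 0, "z": 0, "spin": 0, "jaw": 1}, {"x": 0, "y": 0, "z": 0, "spin": 0, "jaw": 1}]}}

```text
time_s: 18.0
tool_pos: [0.5242, 0.1539, 0.069]
eef_rot: [-0.061, 0.998, 0.0, 0.0]
force: [1.2, -4.6, -6.3]
gripper_width: 0.018
gripper_force: 35.0
```

```bash
python3 st.py
```

```text
t 18.0 tcp [524.16 153.94  69.04] yaw-90 7.01 F [ 1.24 -4.58 -6.3 ] M [-0.881 -0.339 -0.015] w 0.018032004732335512 tilt [ 5.e-04  4.e-04 -1.e+00] qd 0.0016
```

{"fn": "play_rows", "kwargs": {"series": [{"x": 0, "y": 0, "z": -0.5, "spin": 0, "jaw": 1}, {"x": 0, "y": 0, "z": -0.5, "spin": 0, "jaw": 1}, {"x": 0, "y": 0, "z": 0, "spin": 0, "jaw": 1}, {"x": 0, "y": 0, "z": 0, "spin": 0, "jaw": 1}, {"x": 0, "y": 0, "z": 0, "spin": 0, "jaw": 1}, {"x": 0, "y": 0, "z": 0, "spin": 0, "jaw": 1}, {"x": 0, "y": 0, "z": 0, "spin": 0, "jaw": 1}, {"x": 0, "y": 0, "z": 0, "spin": 0, "jaw": 1}, {"x": 0, "y": 0, "z": 0, "spin": 0, "jaw": 1}, {"x": 0, "y": 0, "z": 0, "spin": 0, "jaw": 1}]}}

```text
time_s: 19.25
tool_pos: [0.5241, 0.1538, 0.068]
eef_rot: [-0.061, 0.998, 0.0, 0.0]
force: [0.3, 0.8, -2.4]
gripper_width: 0.0178
gripper_force: 35.0
```

```bash
python3 st.py
```

```text
t 19.25 tcp [524.06 153.77  68.03] yaw-90 7.01 F [ 0.27  0.83 -2.38] M [-0.034 -0.023 -0.032] w 0.01780555514144528 tilt [ 2.e-04  1.e-04 -1.e+00] qd 0.0024
```

The sideways force is gone, so the ball is in the groove. Next I'll touch the floor pad lightly.

{"fn": "play_rows", "kwargs": {"series": [{"x": 0, "y": 0, "z": -0.3, "spin": 0, "jaw": 1}, {"x": 0, "y": 0, "z": -0.3, "spin": 0, "jaw": 1}, {"x": 0, "y": 0, "z": -0.2, "spin": 0, "jaw": 1}, {"x": 0, "y": 0, "z": 0, "spin": 0, "jaw": 1}, {"x": 0, "y": 0, "z": 0, "spin": 0, "jaw": 1}, {"x": 0, "y": 0, "z": 0, "spin": 0, "jaw": 1}, {"x": 0, "y": 0, "z": 0, "spin": 0, "jaw": 1}, {"x": 0, "y": 0, "z": 0, "spin": 0, "jaw": 1}, {"x": 0, "y": 0, "z": 0, "spin": 0, "jaw": 1}, {"x": 0, "y": 0, "z": 0, "spin": 0, "jaw": 1}]}}

```text
time_s: 20.5
tool_pos: [0.5241, 0.1538, 0.0673]
eef_rot: [-0.061, 0.998, 0.0, 0.0]
force: [-0.1, -1.0, 4.2]
gripper_width: 0.0177
gripper_force: 35.0
```

```bash
python3 st.py
```

```text
t 20.5 tcp [524.11 153.78  67.29] yaw-90 7.01 F [-0.15 -0.97  4.15] M [-0.029  0.277  0.044] w 0.017693769081497994 tilt [ 3.e-04  0.e+00 -1.e+00] qd 0.0024
```

The pack is seated on the pad with about 6 N. I'll ease the grip, open, and rise.

{"fn": "play_rows", "kwargs": {"newtons": 5, "series": [{"x": 0, "y": 0, "z": 0, "spin": 0, "jaw": 1}, {"x": 0, "y": 0, "z": 0, "spin": 0, "jaw": 1}, {"x": 0, "y": 0, "z": 0, "spin": 0, "jaw": 0.5}, {"x": 0, "y": 0, "z": 0, "spin": 0, "jaw": 0.3}, {"x": 0, "y": 0, "z": 0, "spin": 0, "jaw": 0}, {"x": 0, "y": 0, "z": 0, "spin": 0, "jaw": -0.3}, {"x": 0, "y": 0, "z": 0, "spin": 0, "jaw": -0.5}, {"x": 0, "y": 0, "z": 0, "spin": 0, "jaw": -0.5}, {"x": 0, "y": 0, "z": 0, "spin": 0, "jaw": -0.5}, {"x": 0, "y": 0, "z": 0, "spin": 0, "jaw": -0.5}]}}

```text
time_s: 21.75
tool_pos: [0.524, 0.1538, 0.0671]
eef_rot: [-0.061, 0.998, 0.0, -0.0]
force: [0.7, 0.7, 1.0]
gripper_width: 0.0705
gripper_force: 0.0
```

{"fn": "play_rows", "kwargs": {"series": [{"x": 0, "y": 0, "z": 5, "spin": 0, "jaw": -0.5}, {"x": 0, "y": 0, "z": 10, "spin": 0, "jaw": -0.5}, {"x": 0, "y": 0, "z": 20, "spin": 0, "jaw": -0.5}, {"x": 0, "y": 0, "z": 25, "spin": 0, "jaw": -0.5}, {"x": 0, "y": 0, "z": 25, "spin": 0, "jaw": -0.5}, {"x": 0, "y": 0, "z": 25, "spin": 0, "jaw": -0.5}, {"x": 0, "y": 0, "z": 20, "spin": 0, "jaw": -0.5}, {"x": 0, "y": 0, "z": 10, "spin": 0, "jaw": -0.5}, {"x": 0, "y": 0, "z": 0, "spin": 0, "jaw": -0.5}, {"x": 0, "y": 0, "z": 0, "spin": 0, "jaw": -0.5}]}}

```text
time_s: 23.0
tool_pos: [0.5234, 0.1537, 0.2062]
eef_rot: [-0.061, 0.998, -0.0, -0.001]
force: [-0.0, -0.3, -0.1]
gripper_width: 0.0704
gripper_force: 0.0
```

```bash
python3 - <<'E'
from h import *
snap('wrist','e0');snap('wrist','e1')
im,P=cloud('e1')
a=np.radians(7.0); Rm=np.array([[np.cos(a),np.sin(a)],[-np.sin(a),np.cos(a)]])
Q=np.concatenate([((P[...,:2]*1000-[523.7,154.1])@Rm.T),P[...,2:]*1000],-1)
n=(np.abs(Q[...,0])<45)&(np.abs(Q[...,1])<35)
for lo,hi in((97,107),(58,66),(43,47)):
    S=Q[n&(Q[...,2]>lo)&(Q[...,2]<hi)]
    if len(S): 
        c,*_=np.linalg.lstsq(np.c_[S[:,:2],np.ones(len(S))],S[:,2],rcond=None)
        print(lo,len(S),np.percentile(S,[1,50,99],axis=0).round(1).tolist(),'tilt',c[:2].round(4))
E
```

```text
97 797 [[-17.5, -8.6, 99.7], [-0.3, 0.3, 102.6], [17.9, 8.4, 104.2]] tilt [ 0.01 -0.  ]
58 1204 [[-29.6, -17.9, 58.7], [-9.3, -0.1, 62.5], [29.6, 17.7, 64.4]] tilt [0.0034 0.0011]
43 3251 [[-44.8, -34.5, 43.4], [-8.4, 0.4, 44.9], [44.3, 34.5, 46.6]] tilt [-0.0008 -0.001 ]
```

View pics/e1.png

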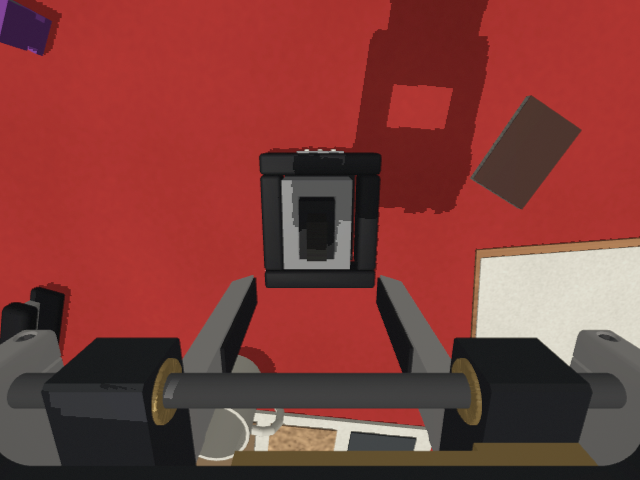

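The picture shows the pack standing upright in the insert at (317,228). Its shoulder is at 62.5 mm, so its foot is about 12.5 mm above the counter: fully home. Handing in.

```bash
python3 -c "
from bench import bot
print(bot.finish_job())"
```

```text
the job is handed in; nothing more can be done
None
```

The black battery pack is clicked fully home and upright in the black charger, the gripper has let go and is clear above it, nothing else on the counter was touched, and the job is handed in at about 23 s.

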